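# Hang a brittle wafer shell over the drying bar

## Robot

A 6-joint arm with a two-finger parallel gripper is mounted at the origin on the work surface. World frame = base frame: x ahead of the robot, y to its left, z up, the work surface at z = 0. Lengths are in m, angles in rad, forces in N, time in s.
With the tool pointing down it reaches from about 0.35 to 0.975 m from the base axis. Payload 4.9 kg.
Tool frame: the origin (TCP) lies at the very end of the fingers, on their centre line; the grasp point (between the pads) lies 19 mm behind it; z points along the fingers, y is the line along which they close (so a half turn about z gives the same grasp; the last joint's range is limited). The gripper opens to 85 mm and grips with 20 to 120 N. Pads are 22 mm wide; open, the fingers measure 114 mm over their backs; the gripper's body (76 mm by 85 mm) begins 54 mm behind the grasp point. The pads swing forward as they close: fully open they stand 13 mm farther back than shut.
Start: joints at [-1.449, 0.053, 1.613, -0, 1.476, -0.119], TCP at [0.149, -0.607, 0.195] pointing down, gripper open.
Joint ranges: [-3.01, 3.01], [-1.01, 2.22], [0.06, 2.58], [-1.02, 4.17], [0.09, 2.62], [-3.14, 3.14]. Speed limits (rad/s): [2.57, 2.57, 3.14, 3.14, 3.14, 3.14].

## Interface

Orientations are given as a unit quaternion [w, x, y, z].
In Python, from plant import monitor, vision, manip gives the robot as it stands. The module is installed in compiled form; this text tells all that it offers.
- The arm moves only by the tool arm_command, never from a script. Its argument "rows" is a list of rows, each a list of 3 entries, a list of its own where there are three numbers: the finger opening in mm, from 0 to 85.4, then the shift along the world's x, y, z in units of 30 cm (1.0 is 30 cm), then the turn, a rotation vector about the world's x, y, z in units of pi/2 rad (1.0 is pi/2 rad). In form: [[claw, [x, y, z], [wx, wy, wz]], ...]. A call has 1 to 12 rows; each row is the pose to reach, as a shift and turn from the pose commanded when the call began; what a row does not reach only later rows make up. A row lasts 1/12 s, in which the tool goes at most 41.7 mm and 7.16 degrees, less where a joint would pass 70% of its speed; a pose out of reach is approached as far as the arm can. A call with a number of a shift or a turn outside -1 to 1 is refused whole. A call with a gripper value outside its range is refused whole. The fingers move at their own pace and stop on an object; the grip force is fixed at half the most. Time passes only in rows, so rows that repeat a pose let the fingers close. It gives the time, the measured TCP pose, the force, the opening and the grip force at its end, in the units of the state.
- monitor.state(): the state, without advancing time (a new reading comes with each control period).
- vision.grab_frame(name): name is "scene" or "top"; returns a dict with "color" (480x640x3 uint8, red, green, blue), "z_map" (480x640 float32, m along the optical axis (not along the pixel's ray), 0 where there is no reading), "mtx" (3x3 intrinsics, pixels), "k1" (the pictures are not rectified: a ray, as slopes to the right and down, at radius r is drawn at 1 + k1 r^2 times it, then the intrinsics apply), "R" (3x3) and "t" (3): a world point X has camera coordinates R X + t. Camera axes: x right, y down, z forward; pixel columns grow to the right and rows downward; lengths in m; the calibration is good to about 2 mm. A picture is of the moment at which its call begins.
- manip.job_done(): hands the job in; it is judged then, once.
The state is a dict: "time": time; "joint_pos": joint angles; "joint_vel": joint speeds; "joint_efforts": joint torques, N m; "tool_pos": TCP position; "tool_rot": TCP orientation; "contact_force": force on the tool from outside, world axes, zero at the start; "ft_torque": the same for the moment, N m; "gripper_width": opening from 0.0 (shut) to 1.0 (fully open); "grasp_force": force on a finger pad.
Only numpy, scipy, OpenCV 4.12 (cv2) and the standard library are available. Lean on these libraries where they do the work, as an engineer would, in place of code of your own. Each camera call takes 0.05 s, during which the arm holds its last target. There are 200 camera calls.

## Task

Take the crisp U-shaped wafer shell that stands on the steel tray and hang it, arch upwards, astride the free stretch of the steel drying bar, between the two posts, lying along the bar like the shell that already hangs there. The wafer is brittle: grip it with no more than 15 N, set it down softly and do not drop it. Leave everything else where it is, and the other shell hanging.

Things in the scene. Friction and masses are not known exactly. Their poses are not given: they have to be found in the camera images.
- shell: The wafer shell to hang, standing on the tray: rigid upside-down U, 84 mm long (its y axis), 52 wide over its legs (its x axis), 80 tall, walls 4 mm, ends open, hollow 44 wide. Legs flat and upright up to 54 mm; above, a half-round crest. About 40 g; cracks if gripped with over 15 N (at each finger) or pressed on anything with over 30 N. Origin: centre of its underside, z up.
- shell_crest (a point): The underside of the shell's crest, the highest point of its hollow, 76 mm above the shell's origin: this rests on the bar when it hangs.
- stand: The drying stand, fixed: a 100 x 420 mm wooden base 14 mm thick, two steel posts 12 mm thick at y = -190 and +190 mm, and on them one level round steel bar 14 mm thick, along the stand's y axis, 400 mm long, its top 147 mm above the table. Origin at the centre of the base's underside.
- bar_mid (a point): The middle of the bar, on its upper edge (147 mm above the table).
- hung: A wafer shell just like the other (84 mm along its y axis, 52 wide, 80 tall), already hanging loosely astride the bar, anywhere from 90 mm left to 90 mm right of its middle; free room of at least 90 mm is left on its roomier side. Origin at the centre of its underside; must stay.
- tray: Steel baking tray, fixed, 260 (x) x 300 (y) mm, floor 4 mm thick, rims 18 mm high. Origin at the centre of its underside.
- kahk_a: Round kahk biscuit on the tray, 66 mm across, 20 mm high. Origin under its centre; must stay.
- kahk_b: A second, equal kahk biscuit on the tray. Origin under its centre; must stay.
- stamp: Turned wooden kahk stamp standing upright, 68 mm across, 76 mm high. Origin under its centre; must stay.
- shaker: Steel sugar shaker with a press button on top, 68 mm across, 128 mm high. Origin under its centre; must stay.
- spoon_rest: White ceramic spoon rest, a bowl 94 mm across and 16 mm high with a 70 mm handle towards its -x. Origin under the bowl; must stay.
Not all that is in view belongs to the job. Leave any pink or yellow look-alike of the shell alone.

How it is judged:
By the outcome, as a careful person would: the job done as asked, in the order asked, and still so for the second after the job is handed in, with the robot touching nothing.
It also fails if it takes over 45 s, if anything falls off the work surface, if the arm or the gripper's body presses on something with over 40 N, if the wrist force passes 120 N, or if a joint passes its speed limit or range.

## Working session

There is one attempt and no reset: what is moved stays moved. The work goes in short steps, Python scripts to look and compute and a tool call to move; the robot and the scene stay as the last step left them, time stands still between calls to the robot, and variables do not carry over. Pictures are saved under pics/ and viewed, at most 10 in all, crops included, and the job is handed in when it is done.

Besides the shell and the picture viewer there is one more tool, called after "Emit:" as a command line: name --argument value ..., lists and objects as JSON in quotes. arm_command: Moves the arm, as the interface text tells. Shifts and turns lie within -1 to 1; 1 stands for 30 cm of shift or pi/2 rad of turn. Its arguments: {"type":"object","properties":{"rows":{"type":"array"}},"required":["rows"]}

```bash
mkdir -p pics; cat > h.py <<'E'
import numpy as np, cv2
from plant import monitor, vision, manip
def grab(n):
    f=vision.grab_frame(n); return f
def cloud(f):
    K=f["mtx"];h,w=f["z_map"].shape
    u,v=np.meshgrid(np.arange(w),np.arange(h))
    x=(u-K[0,2])/K[0,0];y=(v-K[1,2])/K[1,1]
    a,b=x.copy(),y.copy()
    for _ in range(8):
        s=1+f["k1"]*(a*a+b*b);a=x/s;b=y/s
    z=f["z_map"];P=np.stack([a*z,b*z,z],-1)
    W=(P-f["t"])@f["R"]; W[z==0]=np.nan
    return W
E
python3 - <<'E'
from h import *
for n in("scene","top"):
    f=grab(n);cv2.imwrite(f"pics/{n}0.png",f["color"][:,:,::-1]);np.savez(f"{n}0.npz",**f)
    print(n,f["mtx"].tolist(),f["k1"],(-f["R"].T@f["t"]).round(3),f["R"][2].round(2))
s=monitor.state();print(s)
E
```

```text
scene [[581.1667495855379, 0.0, 322.92770108712534], [0.0, 581.1667495855379, 240.6336918381442], [0.0, 0.0, 1.0]] -0.1397552505828628 [1.189 0.931 1.318] [-0.41 -0.56 -0.72]
top [[602.268188352923, 0.0, 312.10949528459395], [0.0, 602.268188352923, 240.29838722532048], [0.0, 0.0, 1.0]] 0.017317690226764736 [ 0.436 -0.017  1.7  ] [ 0.06 -0.01 -1.  ]
{'time': 0.1, 'joint_pos': array([-1.44900426e+00,  5.32663018e-02,  1.61412918e+00, -2.31589434e-06,
        1.47596084e+00, -1.18990289e-01]), 'joint_vel': array([ 1.73620136e-03, -1.37346733e-03, -4.14768617e-03, -2.70696297e-04,
        7.07949946e-05,  6.15083168e-04]), 'joint_efforts': array([-7.16462328e-04, -3.94902527e+01, -3.71363783e+01, -2.23521756e-04,
        3.87982363e-03, -9.82057912e-06]), 'tool_pos': array([ 0.14897078, -0.60636501,  0.19421764]), 'tool_rot': array([-8.81832732e-04,  9.92761332e-01,  1.20100625e-01, -2.38799776e-06]), 'contact_force': array([ 0.07857795, -0.16806823,  0.26521722]), 'ft_torque': array([-0.02939642,  0.03098105, -0.05631848]), 'grasp_force': 0.0, 'gripper_width': 1.0024015568527178}
```

View pics/scene0.png

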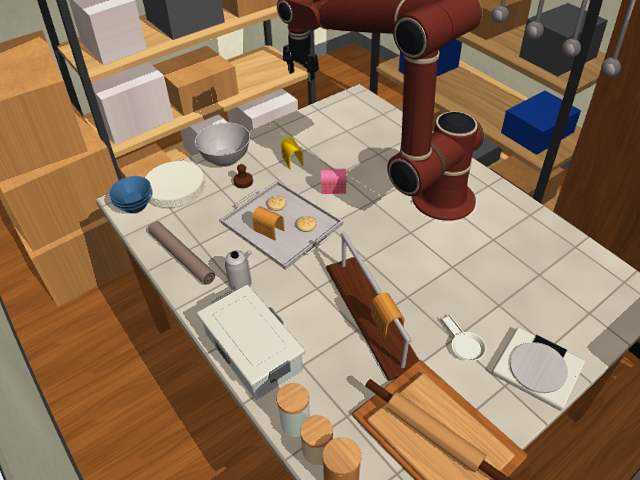

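View pics/top0.png

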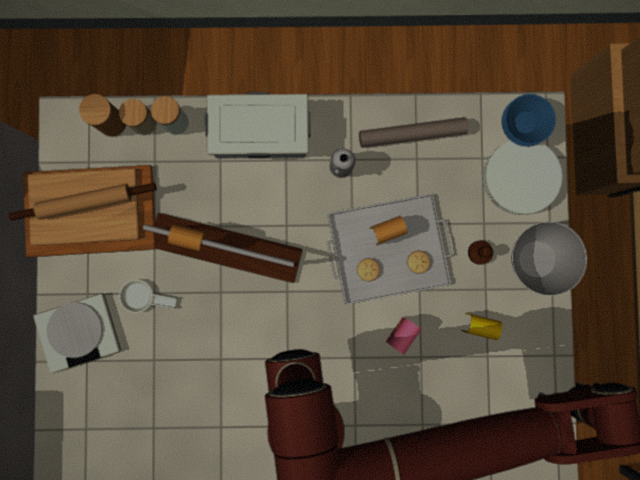

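Scene picture: the orange shell stands on the tray at (268,222), and in the top picture at (389,229). The other shell hangs on the bar at scene (387,313), top (185,237). Candidates in the top view are orange (389,229), the hung orange shell (185,237), pink (405,335) and yellow (483,326). I choose the orange one on the tray.

```bash
python3 - <<'E'
from h import *
for n,boxes in(("top",{"shell":(365,208,415,250),"hung":(160,218,215,258)}),("scene",{"shell":(245,200,290,245),"hung":(368,288,408,335)})):
    f=np.load(n+"0.npz");W=cloud(f);hsv=cv2.cvtColor(f["color"],cv2.COLOR_RGB2HSV)
    m=(hsv[...,0]>8)&(hsv[...,0]<24)&(hsv[...,1]>150)
    for k,(a,b,c,d) in boxes.items():
        s=np.zeros_like(m);s[b:d,a:c]=m[b:d,a:c]
        P=W[s];P=P[~np.isnan(P[:,0])]
        lo=.035 if k=="shell" else .115
        P=P[(P[:,2]>lo)&(P[:,2]<lo+.07)]
        zt=np.percentile(P[:,2],98)
        T=P[P[:,2]>zt-.006]
        r=cv2.minAreaRect(P[:,:2].astype(np.float32)*1000); rt=cv2.minAreaRect(T[:,:2].astype(np.float32)*1000)
        print(n,k,len(P),"ztop",zt.round(4),r,"crest",rt, T.mean(0).round(4))
    if n=="top":
        z=W[...,2]; bar=(z>.135)&(z<.155)&(W[...,1]>-.05)&(W[...,0]>.3)&(W[...,0]<.6)&(hsv[...,1]<90)
        P=W[bar];print("bar",len(P),P[:,2].mean(),cv2.minAreaRect(P[:,:2].astype(np.float32)*1000), cv2.fitLine(P[:,:2].astype(np.float32),cv2.DIST_HUBER,0,.001,.001).ravel())
        # base top plane
        base=(hsv[...,0]<14)&(hsv[...,1]>140)&(hsv[...,2]<120)&(z>.005)&(z<.025)&(W[...,1]<.45)&(W[...,1]>-.05)&(W[...,0]<.65)&(W[...,0]>.3)
        P=W[base];print("base",len(P),P[:,2].mean(),cv2.minAreaRect(P[:,:2].astype(np.float32)*1000))
        q=(z>.002)&(z<.03)&(W[...,1]<-.02)&(W[...,1]>-.38)&(hsv[...,1]<60)
        print("table z",np.nanmedian(z[300:330,200:300]),"tray z",np.nanmedian(z[245:260,385:405]))
    crop=f["color"][190:290,140:430] if n=="top" else f["color"][170:350,210:430]
    cv2.imwrite(f"pics/{n}c.png",cv2.resize(crop[:,:,::-1],None,fx=2.7,fy=2.7))
E
```

```text
top shell 528 ztop 0.0909 ((553.9620971679688, -234.29580688476562), (47.94414520263672, 82.31966400146484), 19.8568058013916) crest ((551.9862060546875, -235.82144165039062), (31.90151596069336, 79.79837799072266), 21.096923828125) [ 0.5538 -0.2364  0.0874]
top hung 669 ztop 0.1572 ((534.6161499023438, 302.4806213378906), (87.2488021850586, 52.43742752075195), 75.96612548828125) crest ((536.1594848632812, 301.82611083984375), (82.7747573852539, 32.78033447265625), 78.08265686035156) [0.5344 0.3024 0.1539]
bar 659 0.14581775342686387 ((512.2678833007812, 216.9151153564453), (399.7633056640625, 13.901719093322754), 75.34839630126953) [0.2533714  0.9673691  0.5057056  0.19263847]
base 3645 0.014996341682824373 ((534.7123413085938, 236.96205139160156), (463.0976257324219, 140.47998046875), 77.08650207519531)
table z 0.0006901216922556377 tray z 0.005465225392029276
scene shell 471 ztop 0.0876 ((554.818603515625, -233.67880249023438), (58.4462890625, 90.26768493652344), 20.14320182800293) crest ((558.6953735351562, -229.475830078125), (35.5771369934082, 83.21553802490234), 17.465831756591797) [ 0.5546 -0.2304  0.0844]
scene hung 633 ztop 0.1534 ((536.3818969726562, 305.8699035644531), (92.13456726074219, 52.35758590698242), 75.31248474121094) crest ((537.3438720703125, 303.5351867675781), (87.64202880859375, 34.55492401123047), 74.3930892944336) [0.5351 0.305  0.1501]
```

View pics/scenec.png

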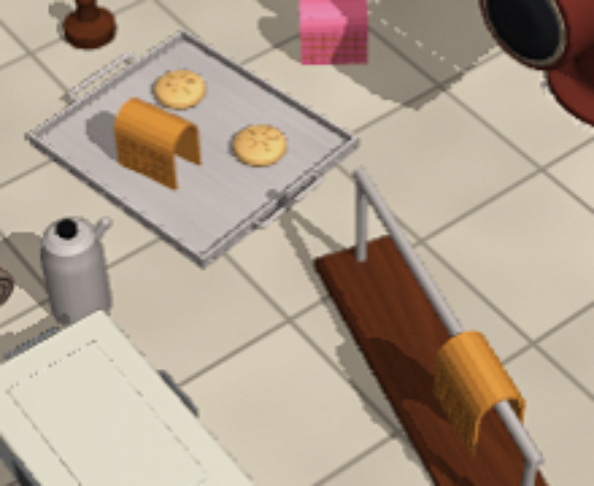

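View pics/topc.png

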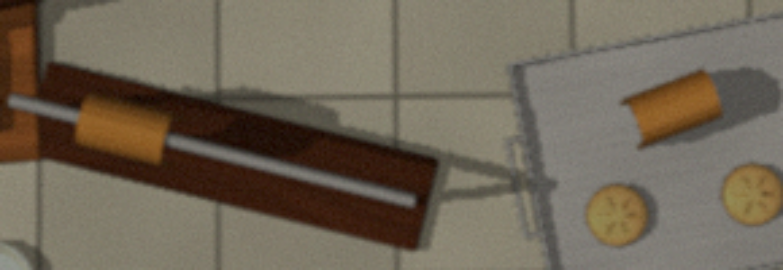

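The close crop shows a plain orange U with open ends on the tray, at crop (155,140). That is the right shell. Its centre is about (0.554, -0.235) with its axis at 110° in the xy plane. The bar lies at 75.3°, with free room on its -y side. Moving above the shell.

Emit:
arm_command --rows '[[85.4,[0.5,0.46,0.05],[0,0,0.45]],[85.4,[1,0.92,0.05],[0,0,0.9]],[85.4,[1,0.92,0.05],[0,0,0.9]],[85.4,[1,0.92,0.05],[0,0,0.9]],[85.4,[1,0.92,0.05],[0,0,0.9]],[85.4,[1,0.92,0.05],[0,0,0.9]],[85.4,[1,0.92,0.05],[0,0,0.9]],[85.4,[1,0.92,0.05],[0,0,0.9]],[85.4,[1,0.92,0.05],[0,0,0.9]],[85.4,[1,0.92,0.05],[0,0,0.9]],[85.4,[1,0.92,0.05],[0,0,0.9]],[85.4,[1,0.92,0.05],[0,0,0.9]]]'

```text
time: 1.1
tool_pos: [0.4503, -0.329, 0.2098]
tool_rot: [-0.0, 0.674, 0.739, 0.0]
contact_force: [0.1, 0.3, -0.8]
gripper_width: 1.002
grasp_force: 0.0
```

Emit:
arm_command --rows '[[85.4,[0.346,0.313,0],[0,0,0.163]],[85.4,[0.346,0.313,0],[0,0,0.163]],[85.4,[0.346,0.313,0],[0,0,0.163]],[85.4,[0.346,0.313,0],[0,0,0.163]],[85.4,[0.346,0.313,-0.1],[0,0,0.163]],[85.4,[0.346,0.313,-0.2],[0,0,0.163]],[85.4,[0.346,0.313,-0.25],[0,0,0.163]],[85.4,[0.346,0.313,-0.25],[0,0,0.163]]]'

```text
time: 1.77
tool_pos: [0.5495, -0.2352, 0.1293]
tool_rot: [-0.005, 0.577, 0.816, -0.001]
contact_force: [-0.6, -0.5, -1.9]
gripper_width: 1.001
grasp_force: 0.0
```

```bash
python3 - <<'E'
from h import *
a=grab("scene")["color"][120:280,170:380,::-1];b=grab("top")["color"][170:300,320:470,::-1]
a=cv2.resize(a,(525,400),interpolation=2);
cv2.imwrite("pics/pre.png",cv2.resize(a,(700,533),interpolation=2))
s=monitor.state();print(s["tool_pos"],s["tool_rot"])
E
```

```text
[ 0.55225314 -0.2370198   0.13470298] [-8.43759099e-04  5.77542747e-01  8.16359995e-01 -1.48624016e-04]
```

View pics/pre.png

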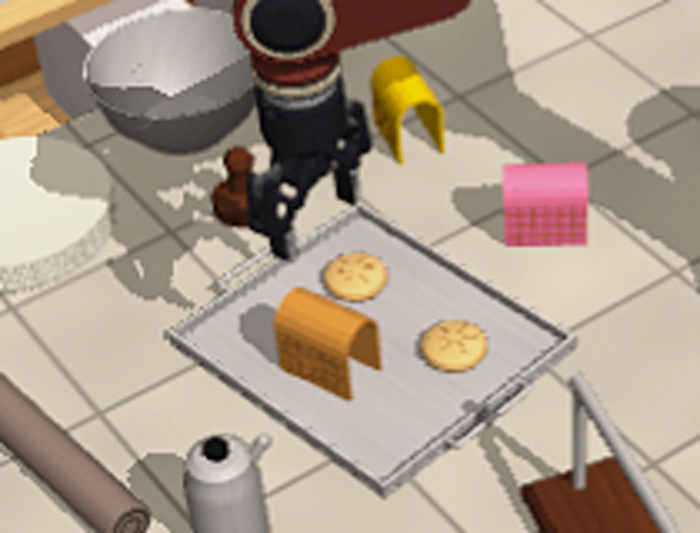

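The gripper is above the tray behind the shell, with its tips at crop (285,250) and (350,195) and the shell at (330,340). The vertical gap looks large, so I am checking it with the calibration.

```bash
python3 - <<'E'
from h import *
s=monitor.state();p=s["tool_pos"];print(p)
c=np.array([np.cos(np.radians(20)),np.sin(np.radians(20)),0])
for n in("scene","top"):
    f=grab(n);d=np.array([f["k1"],0,0,0.]);r,_=cv2.Rodrigues(f["R"])
    pts=np.array([p,p+c*.05+[0,0,.013],p-c*.05+[0,0,.013],[.554,-.235,.084],[.554,-.235,.004]])
    q=cv2.projectPoints(pts,r,f["t"],f["mtx"],d)[0].reshape(-1,2).round(0);print(n,q.tolist())
    if n=="scene":print("crop",((q-[170,120])*3.333).round().tolist())
    W=cloud(f);m=(f["color"].max(2)<60)&(np.linalg.norm(W[...,:2]-p[:2],axis=2)<.2)&(W[...,2]>.09)
    P=W[m]; print("dark",len(P),"zmin",np.nanpercentile(P[:,2],[1,3,10]),cv2.minAreaRect(P[P[:,2]<.17][:,:2].astype(np.float32)) if (P[:,2]<.17).any() else "")
    if n=="top": cv2.imwrite("pics/pret.png",cv2.resize(f["color"][170:310,300:500,::-1],None,fx=4,fy=4))
E
```

```text
[ 0.55225314 -0.2370198   0.13470298]
scene [[265.0, 199.0], [254.0, 206.0], [274.0, 187.0], [266.0, 212.0], [268.0, 230.0]]
crop [[317.0, 263.0], [280.0, 287.0], [347.0, 223.0], [320.0, 307.0], [327.0, 367.0]]
dark 1545 zmin [0.19498562 0.20733624 0.23916781] 
top [[393.0, 228.0], [387.0, 210.0], [401.0, 246.0], [390.0, 229.0], [386.0, 231.0]]
dark 3346 zmin [0.23623447 0.2668573  0.41318628] ((0.715640664100647, -0.12668415904045105), (0.0050516934134066105, 0.018716616556048393), 35.51383972167969)
```

View pics/pret.png

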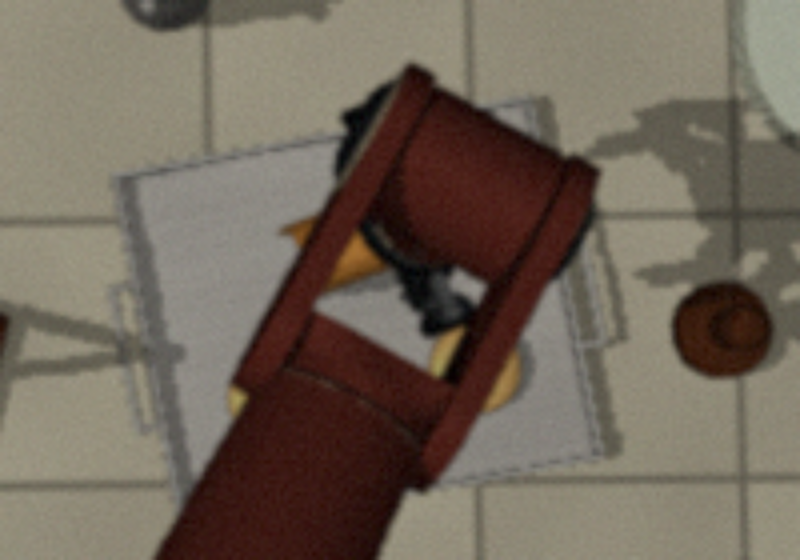

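```bash
python3 - <<'E'
from h import *
s=monitor.state();print(s["tool_pos"],s["time"],s["joint_pos"])
f=grab("scene");W=cloud(f);np.set_printoptions(precision=3,suppress=True)
for v in range(182,200,2):
    print(v,[(u,f["color"][v,u].sum(),W[v,u].round(3).tolist()) for u in (252,254,256,258)])
E
```

```text
[ 0.55370738 -0.23787376  0.13728793] 1.9667 [-5.29164060e-01  3.99904731e-02  1.72444026e+00 -6.96132474e-05
  1.37423318e+00 -8.68455227e-01]
182 [(252, np.uint64(244), [0.471, -0.463, 0.01]), (254, np.uint64(72), [0.593, -0.215, 0.24]), (256, np.uint64(94), [0.586, -0.215, 0.236]), (258, np.uint64(625), [0.451, -0.458, 0.003])]
184 [(252, np.uint64(82), [0.601, -0.213, 0.237]), (254, np.uint64(69), [0.597, -0.209, 0.239]), (256, np.uint64(365), [0.588, -0.213, 0.231]), (258, np.uint64(605), [0.458, -0.447, 0.005])]
186 [(252, np.uint64(71), [0.605, -0.207, 0.236]), (254, np.uint64(53), [0.599, -0.207, 0.233]), (256, np.uint64(526), [0.588, -0.215, 0.222]), (258, np.uint64(599), [0.461, -0.442, 0.001])]
188 [(252, np.uint64(51), [0.603, -0.213, 0.224]), (254, np.uint64(226), [0.595, -0.215, 0.218]), (256, np.uint64(402), [0.591, -0.21, 0.219]), (258, np.uint64(601), [0.466, -0.435, -0.001])]
190 [(252, np.uint64(57), [0.604, -0.213, 0.216]), (254, np.uint64(222), [0.597, -0.214, 0.211]), (256, np.uint64(405), [0.593, -0.209, 0.213]), (258, np.uint64(585), [0.485, -0.401, 0.022])]
192 [(252, np.uint64(52), [0.603, -0.215, 0.207]), (254, np.uint64(188), [0.595, -0.22, 0.199]), (256, np.uint64(351), [0.592, -0.212, 0.203]), (258, np.uint64(489), [0.477, -0.417, -0.001])]
194 [(252, np.uint64(34), [0.604, -0.215, 0.2]), (254, np.uint64(145), [0.598, -0.216, 0.196]), (256, np.uint64(344), [0.595, -0.209, 0.199]), (258, np.uint64(573), [0.493, -0.39, 0.016])]
196 [(252, np.uint64(562), [0.505, -0.412, -0.001]), (254, np.uint64(371), [0.499, -0.408, -0.002]), (256, np.uint64(372), [0.594, -0.212, 0.188]), (258, np.uint64(423), [0.496, -0.385, 0.013])]
198 [(252, np.uint64(554), [0.521, -0.382, 0.02]), (254, np.uint64(463), [0.516, -0.378, 0.019]), (256, np.uint64(450), [0.507, -0.38, 0.014]), (258, np.uint64(568), [0.495, -0.389, 0.0])]
```

```bash
python3 - <<'E'
from h import *
np.set_printoptions(precision=3,suppress=True)
for _ in range(3):
    f=grab("scene");s=monitor.state();print(s["time"],s["tool_pos"],s["joint_vel"])
W=cloud(f);p=s["tool_pos"]
def low(W,p,col):
    m=(np.linalg.norm(W[...,:2]-p[:2],axis=2)<.07)&(W[...,2]>.105)&(col.sum(2)<420)
    P=W[m];i=np.argsort(P[:,2])[:12];print(len(P),P[i])
low(W,p,f["color"])
g=np.load("scene0.npz");p0=np.array([.149,-.607,.195])
W=cloud(g);r,_=cv2.Rodrigues(g["R"])
print(cv2.projectPoints(np.array([p0,p0+[0,0,.05]]),r,g["t"],g["mtx"],np.array([g["k1"],0,0,0.]))[0].ravel())
low(W,p0,g["color"])
cv2.imwrite("pics/st.png",cv2.resize(np.hstack([g["color"][20:120,250:340],f["color"][130:230,220:310]])[:,:,::-1],None,fx=4,fy=4))
E
```

```text
2.0667 [ 0.554 -0.238  0.138] [-0.     0.     0.005  0.    -0.001  0.001]
2.1167 [ 0.554 -0.238  0.137] [ 0.002  0.005  0.006  0.001 -0.002 -0.001]
2.1667 [ 0.554 -0.238  0.137] [ 0.002  0.002  0.009  0.001 -0.003 -0.001]
2830 [[ 0.588 -0.216  0.186]
 [ 0.512 -0.261  0.186]
 [ 0.508 -0.245  0.186]
 [ 0.511 -0.259  0.187]
 [ 0.509 -0.256  0.187]
 [ 0.511 -0.252  0.188]
 [ 0.596 -0.214  0.188]
 [ 0.508 -0.246  0.19 ]
 [ 0.51  -0.248  0.19 ]
 [ 0.602 -0.226  0.191]
 [ 0.507 -0.242  0.192]
 [ 0.596 -0.213  0.193]]
[301.142  87.64  300.575  75.565]
1489 [[ 0.127 -0.569  0.236]
 [ 0.159 -0.653  0.239]
 [ 0.136 -0.562  0.239]
 [ 0.147 -0.658  0.24 ]
 [ 0.141 -0.561  0.241]
 [ 0.167 -0.647  0.244]
 [ 0.158 -0.649  0.244]
 [ 0.144 -0.563  0.245]
 [ 0.142 -0.56   0.246]
 [ 0.159 -0.653  0.247]
 [ 0.169 -0.651  0.247]
 [ 0.166 -0.649  0.247]]
```

View pics/st.png

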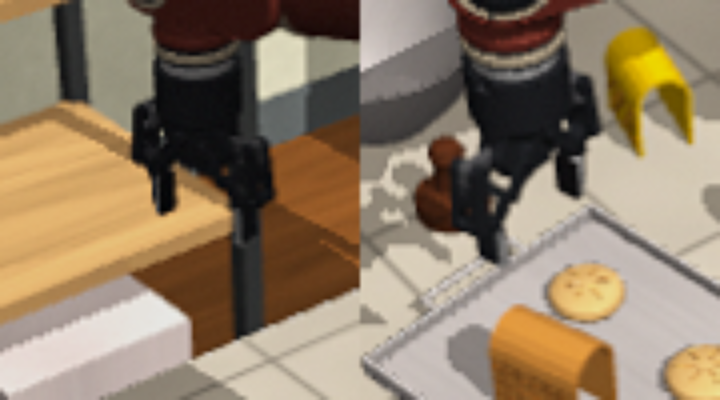

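The tips show at z ≈ 0.187 in depth, which is higher than the stated TCP plus 13 mm. The xy centring is good. I will go down in stages and check each one.

Emit:
arm_command --rows '[[85.4,[0.003,0.007,-0.1],[0,0,0]],[85.4,[0.003,0.007,-0.2],[0,0,0]],[85.4,[0.003,0.007,-0.27],[0,0,0]],[85.4,[0.003,0.007,-0.3],[0,0,0]],[85.4,[0.003,0.007,-0.3],[0,0,0]],[85.4,[0.003,0.007,-0.3],[0,0,0]]]'

```text
time: 2.67
tool_pos: [0.5542, -0.2353, 0.0461]
tool_rot: [0.0, 0.577, 0.816, 0.0]
contact_force: [-0.4, 0.5, 0.5]
gripper_width: 0.997
grasp_force: 0.0
```

```bash
cat > look.py <<'E'
from h import *
import sys
np.set_printoptions(precision=3,suppress=True)
f=grab("scene");f=grab("scene");s=monitor.state();p=s["tool_pos"];print(p,s["tool_rot"],s["contact_force"],s["grasp_force"],s["gripper_width"])
W=cloud(f);hsv=cv2.cvtColor(f["color"],cv2.COLOR_RGB2HSV)
c,sn=float(sys.argv[2]),float(sys.argv[3])
D=W[...,:2]-p[:2];a=D[...,0]*c+D[...,1]*sn;b=-D[...,0]*sn+D[...,1]*c
dark=(f["color"].sum(2)<250)&(abs(b)<.03)&(abs(a)<.08)&(W[...,2]>.008)
for nm,m in(("+",dark&(a>.02)),("-",dark&(a<-.02)),("mid",dark&(abs(a)<.02)),("shell",(hsv[...,0]>8)&(hsv[...,0]<24)&(hsv[...,1]>150)&(np.hypot(a,b)<.07)&(W[...,2]>.03))):
    P=W[m];A=a[m];B=b[m]
    if len(P)>5: print(nm,len(P),"z",np.percentile(P[:,2],[1,5,20,98]),"a",np.percentile(A,[2,50,98]),"b",np.percentile(B,[2,50,98]))
x,y,w,h=[int(v) for v in sys.argv[4].split(",")]
cv2.imwrite(sys.argv[1],cv2.resize(f["color"][y:y+h,x:x+w,::-1],None,fx=4,fy=4,interpolation=2))
E
python3 look.py pics/d1.png .94 .34 190,120,160,140
```

```text
[ 0.555 -0.236  0.048] [0.002 0.577 0.816 0.   ] [ 0.161  0.026 -0.711] 0.0 1.0020622307497087
+ 959 z [0.013 0.029 0.153 0.4  ] a [0.021 0.034 0.071] b [-0.025  0.009  0.029]
- 626 z [0.015 0.1   0.158 0.424] a [-0.079 -0.057 -0.021] b [-0.025  0.008  0.028]
mid 275 z [0.02  0.163 0.186 0.403] a [-0.019  0.004  0.019] b [-0.027  0.01   0.029]
shell 436 z [0.031 0.033 0.044 0.088] a [-0.025  0.017  0.029] b [-0.033  0.015  0.045]
```

View pics/d1.png

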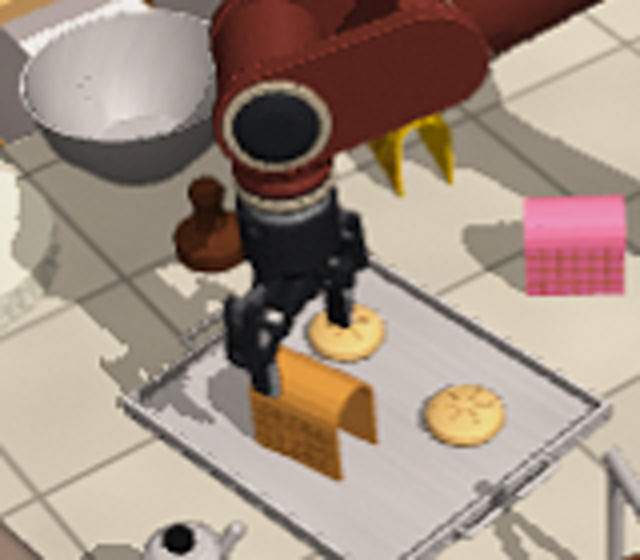

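```bash
python3 - <<'E'
from h import *
np.set_printoptions(precision=3,suppress=True)
f=grab("scene");W=cloud(f);p=monitor.state()["tool_pos"]
hsv=cv2.cvtColor(f["color"],cv2.COLOR_RGB2HSV)
for v in range(204,222,2):
    print(v,[(u,int(f["color"][v,u].sum()),int(hsv[v,u,1]),W[v,u].round(3).tolist()) for u in (254,256,258,260)])
r,_=cv2.Rodrigues(f["R"]);c=np.array([.94,.34,0])
print(cv2.projectPoints(np.array([p+c*.05+[0,0,.013],p-c*.05+[0,0,.013],p+c*.05+[0,0,.05],p-c*.05+[0,0,.05]]),r,f["t"],f["mtx"],np.array([f["k1"],0,0,0.]))[0].reshape(-1,2))
E
```

```text
204 [(254, 154, 5, [0.608, -0.203, 0.171]), (256, 356, 19, [0.52, -0.361, 0.007]), (258, 72, 39, [0.591, -0.211, 0.156]), (260, 153, 10, [0.585, -0.21, 0.153])]
206 [(254, 95, 23, [0.609, -0.203, 0.163]), (256, 181, 12, [0.524, -0.355, 0.004]), (258, 64, 71, [0.592, -0.212, 0.147]), (260, 382, 126, [0.554, -0.271, 0.082])]
208 [(254, 74, 29, [0.611, -0.202, 0.157]), (256, 88, 40, [0.601, -0.209, 0.146]), (258, 98, 42, [0.592, -0.213, 0.139]), (260, 450, 184, [0.557, -0.266, 0.079])]
210 [(254, 81, 27, [0.614, -0.198, 0.154]), (256, 50, 54, [0.604, -0.205, 0.143]), (258, 277, 45, [0.595, -0.208, 0.136]), (260, 457, 184, [0.561, -0.261, 0.077])]
212 [(254, 66, 32, [0.613, -0.202, 0.143]), (256, 115, 19, [0.602, -0.21, 0.13]), (258, 322, 16, [0.595, -0.21, 0.126]), (260, 452, 190, [0.565, -0.255, 0.076])]
214 [(254, 60, 55, [0.606, -0.216, 0.12]), (256, 100, 22, [0.603, -0.209, 0.124]), (258, 356, 8, [0.596, -0.21, 0.119]), (260, 377, 188, [0.571, -0.245, 0.077])]
216 [(254, 50, 77, [0.605, -0.22, 0.108]), (256, 61, 55, [0.604, -0.21, 0.115]), (258, 354, 4, [0.595, -0.214, 0.106]), (260, 364, 174, [0.589, -0.213, 0.104])]
218 [(254, 276, 193, [0.586, -0.26, 0.058]), (256, 143, 65, [0.6, -0.218, 0.098]), (258, 364, 14, [0.597, -0.212, 0.1]), (260, 322, 185, [0.577, -0.238, 0.069])]
220 [(254, 251, 189, [0.59, -0.253, 0.057]), (256, 259, 194, [0.586, -0.249, 0.057]), (258, 295, 185, [0.581, -0.244, 0.059]), (260, 304, 193, [0.58, -0.233, 0.066])]
[[256.526 226.852]
 [275.676 208.099]
 [255.34  218.215]
 [274.809 199.463]]
```

Emit:
arm_command --rows '[[85.4,[0,0,-0.05],[0,0,0]],[85.4,[0,0,-0.085],[0,0,0]],[85.4,[0,0,-0.09],[0,0,0]],[85.4,[0,0,-0.09],[0,0,0]],[85.4,[0,0,-0.09],[0,0,0]]]'

```text
time: 3.23
tool_pos: [0.5539, -0.235, 0.0187]
tool_rot: [0.0, 0.577, 0.816, 0.0]
contact_force: [0.7, 0.2, 0.7]
gripper_width: 0.999
grasp_force: 0.0
```

```bash
cat > tip.py <<'E'
from h import *
import sys
np.set_printoptions(precision=3,suppress=True)
ang=np.radians(float(sys.argv[1]));zmin=float(sys.argv[2]);c,sn=np.cos(ang),np.sin(ang)
for n in("scene","top"):
    f=grab(n);s=monitor.state();p=s["tool_pos"]
    if n=="scene":print(s["time"],p,s["contact_force"],s["grasp_force"],s["gripper_width"]*85.4)
    W=cloud(f);sat=cv2.cvtColor(f["color"],cv2.COLOR_RGB2HSV);hue=sat[...,0];sat=sat[...,1]
    D=W[...,:2]-p[:2];a=D[...,0]*c+D[...,1]*sn;b=-D[...,0]*sn+D[...,1]*c;z=W[...,2]
    for nm,m in(("+",(a>.022)&(a<.065)),("-",(a<-.022)&(a>-.065))):
        m=m&(abs(b)<.018)&(z>zmin)&((sat<100)|(f["color"].sum(2)<130))
        if m.sum()>8: print(n,nm,m.sum(),"tip z",np.sort(z[m])[:8],"a",np.percentile(a[m&(z<z[m].min()+.03)],[5,50,95]))
    m=(hue>8)&(hue<24)&(sat>150)&(np.hypot(a,b)<.065)&(z>max(.03,zmin))
    P=np.stack([a[m],b[m],z[m]],1)
    if len(P)>9: print(n,"shell",len(P),"a",np.percentile(P[:,0],[1,50,99]),"b",np.percentile(P[:,1],[1,50,99]),"z",np.percentile(P[:,2],[1,50,98]))
E
python3 tip.py 20 .015
```

```text
3.2833 [ 0.554 -0.235  0.019] [ 1.192 -0.184 -0.368] 0.0 85.23318752736924
scene + 490 tip z [0.07  0.073 0.075 0.075 0.076 0.076 0.077 0.078] a [0.044 0.051 0.056]
scene - 143 tip z [0.067 0.071 0.071 0.073 0.073 0.074 0.074 0.076] a [-0.054 -0.046 -0.041]
scene shell 368 a [-0.026  0.015  0.043] b [-0.035  0.019  0.045] z [0.031 0.071 0.119]
top + 213 tip z [0.344 0.345 0.346 0.347 0.347 0.349 0.349 0.351] a [0.025 0.04  0.062]
top - 469 tip z [0.059 0.078 0.083 0.092 0.098 0.104 0.108 0.109] a [-0.048 -0.045 -0.028]
top shell 144 a [-0.059 -0.013  0.046] b [-0.055  0.027  0.048] z [0.066 0.14  0.384]
```

Emit:
arm_command --rows '[[85.4,[0,0,-0.03],[0,0,0]],[85.4,[0,0,-0.06],[0,0,0]],[85.4,[0,0,-0.08],[0,0,0]],[85.4,[0,0,-0.08],[0,0,0]],[85.4,[0,0,-0.08],[0,0,0]]]'

```text
time: 3.75
tool_pos: [0.5529, -0.2345, -0.0069]
tool_rot: [-0.001, 0.577, 0.816, -0.0]
contact_force: [-0.2, -0.0, 0.7]
gripper_width: 1.002
grasp_force: 0.0
```

```bash
python3 tip.py 20 .015
```

```text
3.8 [ 0.553 -0.235 -0.006] [0.716 1.043 0.269] 0.0 85.68584979466884
scene + 484 tip z [0.047 0.047 0.047 0.048 0.049 0.05  0.05  0.052] a [0.043 0.051 0.058]
scene - 155 tip z [0.045 0.045 0.046 0.05  0.05  0.05  0.051 0.051] a [-0.052 -0.044 -0.041]
scene shell 335 a [-0.026  0.016  0.044] b [-0.019  0.022  0.043] z [0.031 0.071 0.105]
top + 209 tip z [0.315 0.315 0.319 0.322 0.322 0.323 0.323 0.323] a [0.026 0.042 0.062]
top - 456 tip z [0.054 0.055 0.061 0.061 0.075 0.083 0.085 0.087] a [-0.046 -0.044 -0.025]
top shell 141 a [-0.061 -0.011  0.06 ] b [-0.055  0.029  0.048] z [0.065 0.273 0.368]
```

No contact with the stated TCP at z = -0.006, so the stated z reads about 35 mm low. Going 10 mm lower, then closing gently.

Emit:
arm_command --rows '[[85.4,[0,0,-0.018],[0,0,0]],[75,[0,0,-0.033],[0,0,0]],[65,[0,0,-0.033],[0,0,0]],[60,[0,0,-0.033],[0,0,0]],[57,[0,0,-0.033],[0,0,0]],[57,[0,0,-0.033],[0,0,0]],[57,[0,0,-0.033],[0,0,0]],[57,[0,0,-0.033],[0,0,0]]]'

```text
time: 4.52
tool_pos: [0.5539, -0.2351, -0.0153]
tool_rot: [0.0, 0.577, 0.816, 0.0]
contact_force: [-0.1, 0.5, -0.4]
gripper_width: 0.668
grasp_force: 0.0
```

```bash
python3 tip.py 20 .010
```

```text
4.5667 [ 0.554 -0.235 -0.015] [0.084 0.84  0.002] 0.0 56.448598671442916
scene + 536 tip z [0.012 0.028 0.029 0.03  0.031 0.033 0.033 0.034] a [0.028 0.036 0.041]
scene - 117 tip z [0.051 0.058 0.062 0.064 0.065 0.065 0.068 0.069] a [-0.056 -0.04  -0.026]
scene shell 278 a [-0.026  0.015  0.031] b [-0.01   0.026  0.044] z [0.031 0.071 0.093]
top + 213 tip z [0.01  0.302 0.307 0.307 0.308 0.31  0.311 0.312] a [0.065 0.065 0.065]
top - 445 tip z [0.011 0.011 0.011 0.011 0.012 0.013 0.033 0.037] a [-0.048 -0.035 -0.028]
top shell 118 a [-0.06  -0.012  0.045] b [-0.043  0.029  0.048] z [0.066 0.156 0.355]
```

Emit:
arm_command --rows '[[57,[0,0,-0.02],[0,0,0]],[55,[0,0,-0.02],[0,0,0]],[54,[0,0,-0.02],[0,0,0]],[53.5,[0,0,-0.02],[0,0,0]],[53,[0,0,-0.02],[0,0,0]],[53,[0,0,-0.02],[0,0,0]]]'

```text
time: 5.12
tool_pos: [0.5538, -0.235, -0.0215]
tool_rot: [0.0, 0.577, 0.816, 0.0]
contact_force: [-0.1, 0.6, -0.6]
gripper_width: 0.618
grasp_force: 0.0
```

Emit:
arm_command --rows '[[52.6,[0,0,0],[0,0,0]],[52.6,[0,0,0],[0,0,0]],[52.6,[0,0,0],[0,0,0]]]'

```text
time: 5.37
tool_pos: [0.5539, -0.235, -0.0215]
tool_rot: [0.0, 0.577, 0.816, 0.0]
contact_force: [0.2, -0.2, 0.2]
gripper_width: 0.614
grasp_force: 0.1
```

Emit:
arm_command --rows '[[52.2,[0,0,0],[0,0,0]],[52.2,[0,0,0],[0,0,0]],[52.2,[0,0,0],[0,0,0]]]'

```text
time: 5.62
tool_pos: [0.5539, -0.235, -0.0215]
tool_rot: [0.0, 0.577, 0.816, 0.0]
contact_force: [1.7, -0.4, 0.8]
gripper_width: 0.613
grasp_force: 1.0
```

Emit:
arm_command --rows '[[51.9,[0,0,0],[0,0,0]],[51.9,[0,0,0],[0,0,0]],[51.9,[0,0,0],[0,0,0]]]'

```text
time: 5.87
tool_pos: [0.5539, -0.235, -0.0214]
tool_rot: [0.0, 0.577, 0.816, 0.0]
contact_force: [-0.4, 0.4, 0.9]
gripper_width: 0.611
grasp_force: 8.2
```

Emit:
arm_command --rows '[[51.6,[0,0,0],[0,0,0]],[51.6,[0,0,0],[0,0,0]],[51.6,[0,0,0],[0,0,0]]]'

```text
time: 6.12
tool_pos: [0.5539, -0.2351, -0.0214]
tool_rot: [0.0, 0.577, 0.816, 0.0]
contact_force: [-1.0, 0.3, 1.1]
gripper_width: 0.609
grasp_force: 17.0
```

Grip force rose to 17 N, over the 15 N limit, because I sent both closing steps at once. Backing off straight away.

Emit:
arm_command --rows '[[51.95,[0,0,0],[0,0,0]],[51.95,[0,0,0],[0,0,0]],[51.95,[0,0,0],[0,0,0]]]'

```text
time: 6.37
tool_pos: [0.5539, -0.235, -0.0214]
tool_rot: [0.0, 0.577, 0.816, 0.0]
contact_force: [0.4, 0.3, 2.5]
gripper_width: 0.608
grasp_force: 11.8
```

```bash
python3 - <<'E'
from h import *
for _ in range(4):
    f=grab("scene");s=monitor.state();print(s["grasp_force"],s["gripper_width"]*85.4,s["contact_force"])
cv2.imwrite("pics/grip.png",cv2.resize(f["color"][170:250,220:310,::-1],None,fx=6,fy=6,interpolation=2))
E
```

```text
11.857621818780899 51.970401846443366 [0.60602894 0.44345612 2.81550929]
11.863023340702057 52.124160156236336 [0.30635504 0.72412545 2.2756583 ]
11.867387741804123 51.816054238378534 [0.71985719 0.79991518 2.84694571]
11.868961751461029 51.96840095982541 [-0.23768322 -0.10911211  2.67092869]
```

View pics/grip.png

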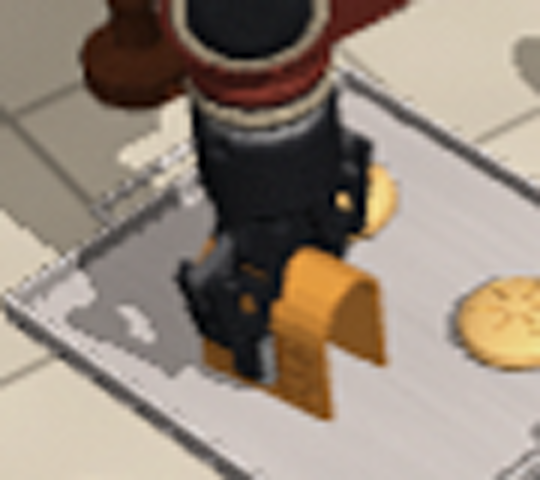

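The shell looks whole, with the near finger about mid-leg at crop (250,350). Easing the grip a little, then lifting.

Emit:
arm_command --rows '[[52.1,[0,0,0],[0,0,0]],[52.1,[0,0,0],[0,0,0]],[52.1,[0,0,0.01],[0,0,0]],[52.1,[0,0,0.03],[0,0,0]],[52.1,[0,0,0.05],[0,0,0]],[52.1,[0,0,0.07],[0,0,0]],[52.1,[0,0,0.07],[0,0,0]]]'

```text
time: 7.15
tool_pos: [0.5548, -0.2356, 0.0013]
tool_rot: [0.001, 0.577, 0.816, 0.0]
contact_force: [-0.2, -0.4, 0.4]
gripper_width: 0.612
grasp_force: 4.7
```

```bash
python3 tip.py 20 .015
```

```text
7.2 [ 0.555 -0.235  0.001] [ 0.183  0.401 -0.926] 4.6857284009456635 52.00873070101763
scene + 556 tip z [0.031 0.033 0.038 0.04  0.045 0.047 0.047 0.049] a [0.026 0.033 0.039]
scene - 105 tip z [0.024 0.082 0.082 0.084 0.086 0.086 0.086 0.086] a [-0.024 -0.024 -0.024]
scene shell 370 a [-0.027  0.015  0.03 ] b [-0.033  0.026  0.045] z [0.031 0.075 0.111]
top + 214 tip z [0.326 0.327 0.327 0.327 0.329 0.33  0.33  0.332] a [0.024 0.04  0.062]
top - 451 tip z [0.056 0.061 0.082 0.083 0.087 0.088 0.089 0.09 ] a [-0.038 -0.032 -0.027]
top shell 115 a [-0.057 -0.012  0.055] b [-0.047  0.029  0.06 ] z [0.089 0.168 0.373]
```

Emit:
arm_command --rows '[[52.1,[0,0,0.05],[0,0,0]],[52.1,[0,0,0.13],[0,0,0]],[52.1,[0,0,0.21],[0,0,0]],[52.1,[0,0,0.29],[0,0,0]],[52.1,[0,0,0.37],[0,0,0]],[52.1,[0,0,0.45],[0,0,0]],[52.1,[0,0.03,0.51],[0,0,0]],[52.1,[-0.012,0.08,0.53],[0,0,-0.03]],[52.1,[-0.024,0.16,0.53],[0,0,-0.06]],[52.1,[-0.036,0.24,0.53],[0,0,-0.09]],[52.1,[-0.048,0.32,0.53],[0,0,-0.12]],[52.1,[-0.06,0.4,0.53],[0,0,-0.15]]]'

```text
time: 8.25
tool_pos: [0.5351, -0.1139, 0.158]
tool_rot: [-0.0, 0.67, 0.742, -0.0]
contact_force: [0.5, 0.1, -0.7]
gripper_width: 0.613
grasp_force: 4.7
```

Emit:
arm_command --rows '[[52.1,[-0.012,0.08,0],[0,0,-0.03]],[52.1,[-0.024,0.16,0],[0,0,-0.06]],[52.1,[-0.036,0.24,0],[0,0,-0.09]],[52.1,[-0.048,0.32,0],[0,0,-0.12]],[52.1,[-0.06,0.4,0],[0,0,-0.15]],[52.1,[-0.072,0.48,0],[0,0,-0.18]],[52.1,[-0.09,0.6,0],[0,0,-0.2]],[52.1,[-0.108,0.72,0],[0,0,-0.215]],[52.1,[-0.12,0.8,0],[0,0,-0.225]],[52.1,[-0.13,0.86,0],[0,0,-0.229]],[52.1,[-0.136,0.898,0],[0,0,-0.229]],[52.1,[-0.136,0.898,0],[0,0,-0.229]]]'

```text
time: 9.25
tool_pos: [0.4943, 0.1561, 0.1581]
tool_rot: [-0.0, 0.791, 0.612, -0.0]
contact_force: [-0.7, -0.2, 0.1]
gripper_width: 0.612
grasp_force: 4.7
```

```bash
python3 tip.py -14.65 .1; python3 - <<'E'
from h import *
f=grab("scene");cv2.imwrite("pics/over.png",cv2.resize(f["color"][180:400,250:470,::-1],None,fx=2.5,fy=2.5,interpolation=2))
s=monitor.state();print(s["tool_pos"],s["tool_rot"])
E
```

```text
9.3 [0.495 0.155 0.158] [-0.216 -0.337  0.307] 4.6780925989151 51.9819769419664
scene + 821 tip z [0.201 0.201 0.203 0.203 0.203 0.204 0.205 0.206] a [0.025 0.033 0.04 ]
scene - 271 tip z [0.183 0.185 0.185 0.222 0.225 0.228 0.237 0.237] a [-0.023 -0.023 -0.023]
scene shell 458 a [-0.028  0.006  0.031] b [-0.014  0.029  0.045] z [0.185 0.244 0.265]
top + 171 tip z [0.295 0.298 0.3   0.301 0.302 0.303 0.303 0.304] a [0.06  0.062 0.065]
top - 387 tip z [0.208 0.239 0.242 0.243 0.243 0.245 0.247 0.247] a [-0.03 -0.03 -0.03]
top shell 101 a [-0.059 -0.022  0.048] b [-0.064  0.006  0.063] z [0.208 0.497 0.521]
[0.4950559  0.15364705 0.1582387 ] [ 1.93445399e-04  7.91587427e-01  6.11055829e-01 -2.84869373e-04]
```

Emit:
arm_command --rows '[[52.1,[0,0,-0.03],[0,0,0]],[52.1,[0,0,-0.08],[0,0,0]],[52.1,[0,0,-0.13],[0,0,0]],[52.1,[0,0,-0.18],[0,0,0]],[52.1,[0,0,-0.23],[0,0,0]],[52.1,[0,0,-0.28],[0,0,0]],[52.1,[0,0,-0.31],[0,0,0]],[52.1,[0,0,-0.33],[0,0,0]],[52.1,[0,0,-0.33],[0,0,0]],[52.1,[0,0,-0.33],[0,0,0]]]'

```text
time: 10.23
tool_pos: [0.4952, 0.1541, 0.0595]
tool_rot: [0.0, 0.792, 0.611, 0.0]
contact_force: [0.5, 0.8, -0.0]
gripper_width: 0.612
grasp_force: 4.7
```

```bash
python3 tip.py -14.65 .07
```

```text
10.2833 [0.496 0.154 0.06 ] [ 0.581 -0.15   0.102] 4.673742279410362 52.17414166716923
scene + 727 tip z [0.102 0.104 0.105 0.106 0.106 0.106 0.106 0.106] a [0.025 0.032 0.04 ]
scene - 241 tip z [0.106 0.108 0.123 0.126 0.127 0.137 0.137 0.14 ] a [-0.04  -0.036 -0.023]
scene shell 374 a [-0.026  0.012  0.045] b [-0.021  0.027  0.044] z [0.087 0.152 0.166]
top + 145 tip z [0.196 0.197 0.197 0.201 0.203 0.203 0.204 0.204] a [0.059 0.061 0.064]
top - 345 tip z [0.142 0.144 0.148 0.148 0.148 0.148 0.152 0.152] a [-0.053 -0.044 -0.034]
top shell 98 a [-0.06  -0.007  0.05 ] b [-0.052  0.018  0.062] z [0.142 0.4   0.432]
```

Emit:
arm_command --rows '[[52.1,[0,0,-0.01],[0,0,0]],[52.1,[0,0,-0.02],[0,0,0]],[52.1,[0,0,-0.03],[0,0,0]],[52.1,[0,0,-0.036],[0,0,0]],[52.1,[0,0,-0.036],[0,0,0]],[52.1,[0,0,-0.036],[0,0,0]]]'

```text
time: 10.83
tool_pos: [0.4947, 0.1545, 0.0483]
tool_rot: [-0.0, 0.791, 0.611, -0.0]
contact_force: [-0.6, 0.4, -0.6]
gripper_width: 0.61
grasp_force: 4.7
```

Emit:
arm_command --rows '[[52.1,[0,0,-0.003],[0,0,0]],[52.1,[0,0,-0.003],[0,0,0]],[52.1,[0,0,-0.003],[0,0,0]]]'

```text
time: 11.08
tool_pos: [0.495, 0.1545, 0.0478]
tool_rot: [0.0, 0.791, 0.611, 0.0]
contact_force: [-0.6, -0.5, 0.3]
gripper_width: 0.61
grasp_force: 4.7
```

Emit:
arm_command --rows '[[52.1,[0,0,-0.003],[0,0,0]],[52.1,[0,0,-0.003],[0,0,0]],[52.1,[0,0,-0.003],[0,0,0]]]'

```text
time: 11.33
tool_pos: [0.4949, 0.1544, 0.0467]
tool_rot: [-0.0, 0.791, 0.611, -0.0]
contact_force: [-0.5, 0.5, 0.2]
gripper_width: 0.609
grasp_force: 4.7
```

```bash
python3 tip.py -14.65 .07 | grep -v tip
```

```text
11.3833 [0.495 0.154 0.047] [-0.151 -0.576 -0.767] 4.676005616784096 52.289440395967965
scene shell 349 a [-0.026  0.014  0.038] b [-0.023  0.028  0.045] z [0.074 0.141 0.155]
top shell 91 a [-0.057 -0.019  0.05 ] b [-0.061  0.013  0.058] z [0.13  0.387 0.415]
```

Emit:
arm_command --rows '[[52.1,[0,0,-0.003],[0,0,0]],[52.1,[0,0,-0.003],[0,0,0]],[52.1,[0,0,-0.003],[0,0,0]]]'

```text
time: 11.68
tool_pos: [0.4949, 0.1544, 0.0458]
tool_rot: [-0.0, 0.791, 0.611, -0.0]
contact_force: [-0.8, 0.1, -0.4]
gripper_width: 0.609
grasp_force: 4.7
```

Emit:
arm_command --rows '[[52.1,[0,0,-0.003],[0,0,0]],[52.1,[0,0,-0.003],[0,0,0]],[52.1,[0,0,-0.003],[0,0,0]]]'

```text
time: 11.93
tool_pos: [0.4953, 0.1545, 0.0454]
tool_rot: [0.0, 0.791, 0.611, 0.0]
contact_force: [-0.5, -0.0, 2.0]
gripper_width: 0.617
grasp_force: 3.8
```

Emit:
arm_command --rows '[[52.1,[0,0,-0.002],[0,0,0]],[52.1,[0,0,-0.002],[0,0,0]],[52.1,[0,0,-0.002],[0,0,0]]]'

```text
time: 12.18
tool_pos: [0.495, 0.1545, 0.0443]
tool_rot: [0.0, 0.791, 0.611, 0.0]
contact_force: [1.1, 0.2, 1.4]
gripper_width: 0.609
grasp_force: 0.7
```

It has touched the bar: Fz is about 2 N and the grip force is falling. Opening slowly.

Emit:
arm_command --rows '[[52.5,[0,0,-0.002],[0,0,0]],[53,[0,0,-0.002],[0,0,0]],[53.5,[0,0,-0.002],[0,0,0]],[54,[0,0,-0.002],[0,0,0]],[55,[0,0,-0.002],[0,0,0]],[58,[0,0,-0.002],[0,0,0]],[62,[0,0,-0.002],[0,0,0]],[68,[0,0,-0.002],[0,0,0]],[75,[0,0,-0.002],[0,0,0]],[80,[0,0,-0.002],[0,0,0]],[80,[0,0,-0.002],[0,0,0]],[80,[0,0,-0.002],[0,0,0]]]'

```text
time: 13.18
tool_pos: [0.4949, 0.1544, 0.0438]
tool_rot: [-0.0, 0.791, 0.611, -0.0]
contact_force: [0.4, 0.5, -0.0]
gripper_width: 0.938
grasp_force: 0.0
```

```bash
python3 tip.py -14.65 .07
```

```text
13.2333 [0.495 0.154 0.044] [ 0.357  0.184 -0.266] 0.0 79.95058267437193
scene + 681 tip z [0.072 0.073 0.092 0.093 0.095 0.095 0.097 0.099] a [0.025 0.045 0.048]
scene - 269 tip z [0.099 0.099 0.1   0.1   0.1   0.104 0.104 0.104] a [-0.052 -0.042 -0.039]
scene shell 387 a [-0.04   0.019  0.028] b [-0.015  0.025  0.045] z [0.072 0.138 0.153]
top + 151 tip z [0.191 0.193 0.193 0.193 0.194 0.195 0.195 0.195] a [0.058 0.062 0.065]
top - 328 tip z [0.114 0.135 0.136 0.136 0.137 0.139 0.14  0.14 ] a [-0.051 -0.047 -0.042]
top shell 77 a [-0.059 -0.024  0.049] b [-0.046  0.011  0.061] z [0.202 0.384 0.415]
```

Shell top z is 0.153, the same as the hung shell. Going straight up and away.

Emit:
arm_command --rows '[[80,[0,0,0.02],[0,0,0]],[80,[0,0,0.06],[0,0,0]],[80,[0,0,0.12],[0,0,0]],[80,[0,0,0.2],[0,0,0]],[80,[0,0,0.3],[0,0,0]],[80,[0,0,0.4],[0,0,0]],[80,[0,0,0.5],[0,0,0]],[80,[0,-0.1,0.55],[0,0,0]],[80,[0,-0.2,0.55],[0,0,0]],[80,[0,-0.35,0.55],[0,0,0]],[80,[0,-0.5,0.55],[0,0,0]],[80,[0,-0.65,0.55],[0,0,0]]]'

```text
time: 14.28
tool_pos: [0.495, -0.0321, 0.2107]
tool_rot: [0.001, 0.791, 0.612, 0.001]
contact_force: [0.7, -0.0, -0.9]
gripper_width: 0.938
grasp_force: 0.0
```

Emit:
arm_command --rows '[[80,[0,-0.12,0],[0,0,0]],[80,[0,-0.24,0],[0,0,0]],[80,[0,-0.36,0],[0,0,0]],[80,[0,-0.36,0],[0,0,0]],[80,[0,-0.36,0],[0,0,0]],[80,[0,-0.36,0],[0,0,0]]]'

```text
time: 14.78
tool_pos: [0.495, -0.1383, 0.2096]
tool_rot: [0.0, 0.792, 0.611, 0.0]
contact_force: [-0.2, -0.1, 0.0]
gripper_width: 0.937
grasp_force: 0.0
```

```bash
python3 - <<'E'
from h import *
ims=[]
for n in("scene","top"):
    f=grab(n);W=cloud(f);h=cv2.cvtColor(f["color"],cv2.COLOR_RGB2HSV)
    m=((h[...,0]>8)&(h[...,0]<24)&(h[...,1]>150)&(W[...,2]>.1)&(W[...,2]<.17)&(W[...,1]<.37)&(W[...,1]>.08)&(W[...,0]>.4)&(W[...,0]<.62)).astype(np.uint8)
    k,l,st,_=cv2.connectedComponentsWithStats(m)
    for i in range(1,k):
        if st[i,4]>80:
            P=W[l==i];print(n,st[i],cv2.minAreaRect((P[:,:2]*1000).astype(np.float32)),"ztop",np.percentile(P[:,2],98))
    c=f["color"][180:400,200:480] if n=="scene" else f["color"][150:350,100:480]
    ims.append(cv2.resize(c,(400,int(c.shape[0]*400/c.shape[1]))))
hh=max(i.shape[0] for i in ims);ims=[cv2.copyMakeBorder(i,0,hh-i.shape[0],0,0,0) for i in ims]
cv2.imwrite("pics/end.png",np.hstack(ims)[:,:,::-1]);s=monitor.state();print(s["time"],s["tool_pos"])
E
```

```text
scene [347 253  30  37 575] ((497.3850402832031, 155.2130889892578), (88.86649322509766, 52.48686981201172), 75.81563568115234) ztop 0.15374439445494947
scene [371 293  33  40 702] ((534.7835083007812, 302.9875793457031), (94.26683044433594, 53.52967834472656), 76.87702178955078) ztop 0.15310603620876892
top [168 224  39  28 679] ((534.7183837890625, 302.78717041015625), (88.01085662841797, 52.52170944213867), 75.98432159423828) ztop 0.15676429836880804
top [226 239  37  27 655] ((496.1289978027344, 153.61524963378906), (84.839111328125, 52.7880859375), 75.6469955444336) ztop 0.15611807544976705
14.8833 [ 0.49511054 -0.13738717  0.20929153]
```

View pics/end.png

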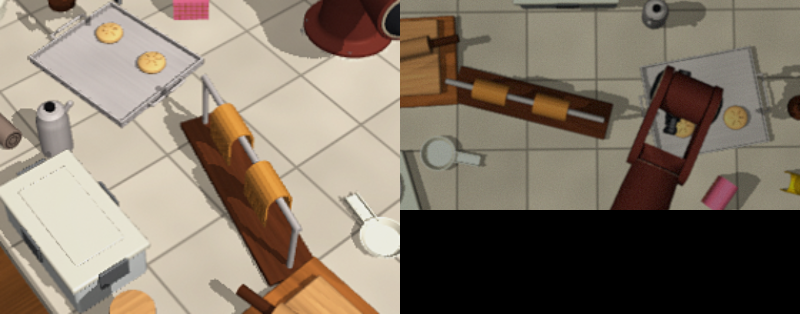

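Both shells hang astride the bar, the new one at (232,130) and the other at (268,190) in the left view. They are aligned and level, and the robot is clear of them. Handing in.

```bash
python3 -c "
from plant import manip;print(manip.job_done())"
```

```text
the job is handed in; nothing more can be done
None
```

The shell hangs arch-up along the free stretch of the bar, with the other shell undisturbed. However, while I was closing the gripper, the pad force briefly read 17 N, over the 15 N limit; I backed off at once and it looks whole, but I can't rule out a crack.

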